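# Load the tile scriber and lower its stylus

## Robot

A 7-joint arm with a two-finger parallel gripper is mounted at the origin on the work surface. World frame = base frame: x ahead of the robot, y to its left, z up, the work surface at z = 0. Lengths are in m, angles in rad, forces in N, time in s.
With the tool pointing down it reaches from about 0.425 to 0.875 m from the base axis. Payload 8.4 kg.
Tool frame: the origin (TCP) lies between the finger pads, 19 mm behind the fingertips; this is the grasp point; z points along the fingers, y is the line along which they close (so a half turn about z gives the same grasp; the last joint's range is limited). The gripper opens to 85 mm and grips with 20 to 120 N. Pads are 22 mm wide; open, the fingers measure 114 mm over their backs; the gripper's body (76 mm by 85 mm) begins 54 mm behind the grasp point. The pads swing forward as they close: fully open they stand 13 mm farther back than shut.
Start: joints at [1.083, 0.333, 0.04, 1.465, -0.013, 1.343, -0.059], TCP at [0.246, -0.601, 0.25] pointing down, gripper open.
Joint ranges: [-2.58, 2.58], [-0.38, 2.09], [-1.3, 1.39], [0.25, 2.4], [-1.5, 4.64], [0.08, 2.09], [-2.65, 2.65]. Speed limits (rad/s): [2.22, 2.22, 2.79, 2.79, 3.14, 3.14, 3.14].

## Interface

Orientations are given as a 3x3 rotation matrix whose columns are the frame's x, y, z axes.
In Python, from cell import manip gives the robot as it stands.
- The arm moves only by the tool apply_moves, never from a script. Its argument "targets" is a list of rows, each an object with "grip": the finger opening in mm, from 0 to 85.4; "linear": the shift along the tool's x, y, z scaled (see below), a list of three; "spin": the turn about the tool's z scaled (see below). A call has exactly 8 rows; each row shifts and turns the commanded pose from where the row before left it, along the tool's axes as they then stand; what a row does not reach is not made up. The controller multiplies each number of a shift by 60 mm and each number of a turn by 0.1 rad. A row lasts 1/8 s, in which the tool goes at most 62.5 mm and 10.7 degrees, less where a joint would pass 70% of its speed; a pose out of reach is approached as far as the arm can. A call with a number of a shift or a turn outside -1 to 1 is refused whole. A call with a gripper value outside its range is refused whole. The fingers move at their own pace and stop on an object; "newtons" is the grip in N (left out, the last holds). Time passes only in rows, so rows that do not move let the fingers close, or fill a call up. It gives the time, the measured TCP pose, the force, the opening and the grip force at its end, in the units of the state.
- manip.get_state(): the state, without advancing time (a new reading comes with each control period).
- manip.grab_frame(name): name is "scene" or "top" or "wrist"; returns a dict with "pixels" (400x640x3 uint8, red, green, blue), "fx", "fy", "cx", "cy" (pixels), "R" (3x3) and "t" (3): a world point X has camera coordinates R X + t. Camera axes: x right, y down, z forward; pixel columns grow to the right and rows downward; lengths in m; the calibration is good to about 2 mm. A picture is of the moment at which its call begins. There is no depth.
- manip.sign_off(): hands the job in; it is judged then, once.
The state is a dict: "time": time; "joints": joint angles; "joint_velocities": joint speeds; "tau": joint torques, N m; "ee_pos": TCP position; "tcp_rot": TCP orientation; "ft_force": force on the tool from outside, world axes, zero at the start; "ft_torque": the same for the moment, N m; "grip_width": finger opening in m; "finger_force": force on a finger pad.
Only numpy, scipy, OpenCV 4.12 (cv2) and the standard library are available. Lean on these libraries where they do the work, as an engineer would, in place of code of your own. Each camera call takes 0.05 s, during which the arm holds its last target. There are 200 camera calls.

## Task

Push the scribing machine's bed with the cast tile all the way in, up to its stop, while the stylus is still lifted. Then press the small lever on the side of the head fully down, to its lower stop, so that the stylus rests on the tile, and let go. Be gentle with the lever: press it, do not pinch it, and keep the force on it below 25 N; do not knock the things standing around.

Things in the scene. Friction and masses are not known exactly. Their poses are not given: they have to be found in the camera images.
- machine: Bench-top tile scriber, fixed: grey base 380 (x) x 200 x 30 mm high, rear column, arm with its top at 235 mm, aluminium head 50 x 50 mm, 100 to 200 mm high, at x = 35, y = 0 mm, stylus below it. Origin at bench height; the base spans x = -200 to +180 mm. x points from the front (robot side, where the bed comes out) to the column, z up.
- bed (a joint): Travel in metres of the sliding bed (aluminium plate 200 x 110 x 15 mm, top 45 mm above the bench, carrying the clamped 90 x 90 x 12 mm tile) along the machine's +x. 0 = fully out to the front, 0.08 = fully in at its stop, tile under the stylus. About 3 N moves it; it stays where left.
- bed_handle (a point): Middle of the bed's handle, 62.5 mm above the bench: a dark upright plate at the bed's front end, 10 mm thick (machine x), 60 mm wide (machine y), standing from 45 to 80 mm above the bench. Moves with the bed; the tile's front edge is 90 mm behind it. Push its front face.
- lever (a joint): Angle in rad of the lift lever on the head's left (+y) side, turning about the machine's y. 0 = up (stylus lifted 12.5 mm; lever 0.40 rad above level, pointing to the front); grows as it is pressed down; 0.85 = lower stop (0.45 rad below level, stylus on the tile). About 2 N along its arc at the knob moves it; friction holds it where left.
- lever_knob (a point): Centre of the lever's knob, a black round bar 14 mm in diameter and 40 mm long lying along the machine's y at the end of the lever's 9 mm steel rod, 70 mm from the pivot axis. Moves with the lever: from 167 mm above the bench (up) to 110 mm (down).
- lever_pivot (a point): Point on the lever's pivot axis level with the knob's middle, at machine x = 35, y = 45 mm, 140 mm above the bench. Fixed to the machine.
- lamp_mid (a point): Middle of the fixed tube work light, 20 mm in diameter, 142 mm long along the machine's y (from y = -90 to +52 mm), its axis 262 mm above the bench. It hangs above and just in front of the lever's knob (machine x = -40 mm), so a tool pointing straight down on the knob strikes it: tilt the tool 35 to 45 degrees, its body leaning back to the machine's front (-x).
- cup: Bystander: clear plastic cup, 72 mm across, 75 mm high. Origin under its centre.
- stick_pot: Bystander: white pot 72 mm across and 90 mm high holding wooden stirring sticks up to 160 mm high. Origin under its centre.
- keepsake_box: Bystander: wooden box 85 x 85 mm with a 90 mm white tile as lid, 50 mm high. Origin under its centre.

How it is judged:
On the way:
1. the bed is fully in while the stylus is still lifted (value of joint bed above 0.074 m and value of joint lever below 0.3 rad), for 0.2 s.
At the end, for the whole second after the job is handed in: The bed is in, within 6 mm of its stop, and the lever is down, within 0.17 rad (12 mm at the knob) of its lower stop, at rest and released (value of joint bed above 0.074 m and value of joint lever above 0.68 rad and velocity of joint lever below 0.05 rad/s); the robot touches nothing.
It fails at once if the lever is pressed or gripped with more than 25 N (contact force between lever and anything else above 25 N).
It fails at once if the stylus is lowered more than half way while the bed is not in (value of joint lever above 0.43 rad and value of joint bed below 0.07 m).
It fails at once if a bystander is knocked more than 30 mm away or over (distance of any of cup, stick_pot, keepsake_box from where it was at the start of the episode above 0.03 m or angle between any of cup, stick_pot, keepsake_box's own z axis and vertical above 0.5 rad).
It also fails if it takes over 42 s, if anything falls off the work surface, if the arm or the gripper's body presses on something with over 40 N, if the wrist force passes 120 N, or if a joint passes its speed limit or range.

## Working session

There is one attempt and no reset: what is moved stays moved. The work goes in short steps, Python scripts to look and compute and a tool call to move; the robot and the scene stay as the last step left them, time stands still between calls to the robot, and variables do not carry over. Pictures are saved under pics/ and viewed, at most 10 in all, crops included, and the job is handed in when it is done.

Besides the shell and the picture viewer there is one more tool, called by a JSON object that holds its "name" and its "arguments", one argument or row to a line. apply_moves: Moves the arm, as the interface text tells. Its arguments: {"type":"object","properties":{"targets":{"type":"array"},"newtons":{"type":"number"}},"required":["targets"]}

```bash
mkdir -p pics; ls
python3 - <<'E'
from cell import manip
import cv2,pickle
s=manip.get_state();print(s['time'],s['ee_pos'],s['tcp_rot'],s['ft_force'],s['grip_width'])
d={}
for n in("scene","top"):
    f=manip.grab_frame(n);d[n]=f;cv2.imwrite(f"pics/{n}0.png",f["pixels"][:,:,::-1]);print(n,f["fx"],f["fy"],f["cx"],f["cy"],f["R"],f["t"])
pickle.dump(d,open("f0.pkl","wb"))
E
```

```text
pics
0.0 [ 0.24618021 -0.60108099  0.24909035] [[ 9.25381982e-01  3.79035101e-01 -7.60900603e-04]
 [ 3.79035847e-01 -9.25380694e-01  1.54866846e-03]
 [-1.17123020e-04 -1.72151850e-03 -9.99998511e-01]] [-0.4572703   0.01002448 -0.30543345] 0.08541604742816065
scene 385.2294407516604 385.2294407516604 324.3081044409281 204.16956003233534 [[ 0.03327898  0.99938042  0.01145771]
 [ 0.75882081 -0.01780421 -0.65105606]
 [-0.65044868  0.03036083 -0.75894317]] [-0.05707394 -0.33452632  1.47516198]
top 372.9366777209777 372.9366777209777 321.80368315370157 198.85422383897176 [[ 0.01937235 -0.99858679  0.04948873]
 [-0.99087705 -0.02577845 -0.13228058]
 [ 0.13336938 -0.04647466 -0.98997612]] [-5.94361596e-04  6.14971457e-01  8.91018610e-01]
```

View pics/scene0.png

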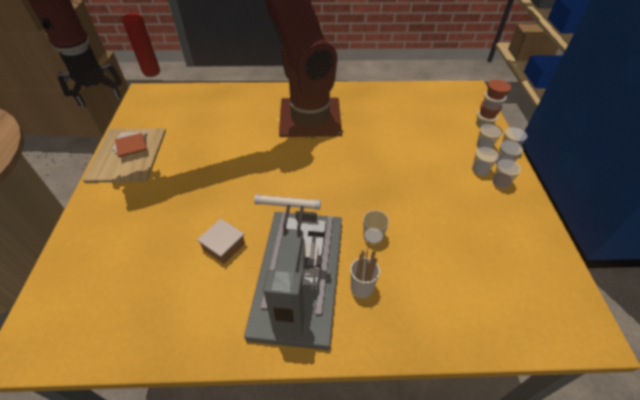

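View pics/top0.png

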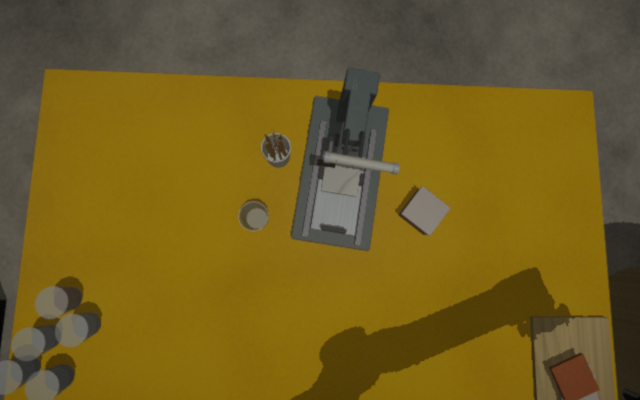

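Scene view: the machine is in the middle, with the box on its right (robot view) and the cup and pot on its left. In the top view the base corners are near (292,238), (369,249), (387,107), (314,97), the lamp runs (326,158)–(397,168), and the handle is near (333,229). I'll enlarge it.

Run:
```python
import cv2
a=cv2.imread("pics/top0.png")[60:260,230:460]
a=cv2.convertScaleAbs(cv2.resize(a,None,fx=3,fy=3,interpolation=cv2.INTER_CUBIC),alpha=1.6)
cv2.imwrite("pics/topc.png",a)
```

```text
(no output)
```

View pics/topc.png

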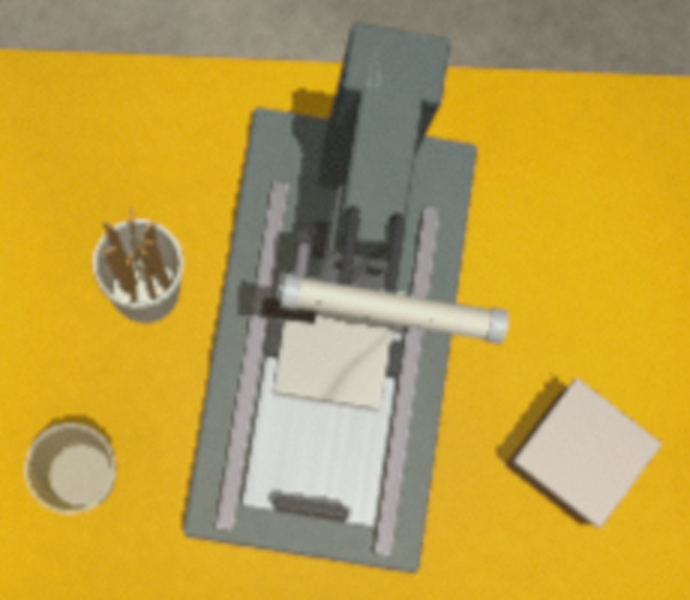

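```bash
cat > h.py <<'E'
import numpy as np,pickle,cv2
from scipy.optimize import least_squares
def proj(f,X):
    c=np.asarray(X)@np.asarray(f["R"]).T+f["t"]; return np.c_[f["fx"]*c[:,0]/c[:,2]+f["cx"],f["fy"]*c[:,1]/c[:,2]+f["cy"]]
def m2w(p,M):
    c,s=np.cos(p[2]),np.sin(p[2]); M=np.asarray(M,float); return np.c_[p[0]+c*M[:,0]-s*M[:,1],p[1]+s*M[:,0]+c*M[:,1],M[:,2]]
def back(f,uv,z):
    R=np.asarray(f["R"]);d=R.T@np.array([(uv[0]-f["cx"])/f["fx"],(uv[1]-f["cy"])/f["fy"],1]);C=-R.T@f["t"];return C+d*(z-C[2])/d[2]
E
python3 - <<'E'
from h import *
d=pickle.load(open("f0.pkl","rb"));f=d["top"]
M=[[-.2,.1,.03],[-.2,-.1,.03],[.18,-.1,.03],[.18,.1,.03],[-.04,.052,.262],[-.04,-.09,.262]]
U=np.array([[184,533],[418,571],[475,147],[253,108],[283,290],[506,325]])/3+[230,60]
r=least_squares(lambda p:(proj(f,m2w(p,M))-U).ravel(),[.7,0,0]);p=r.x
print(p,r.fun.reshape(-1,2).round(1))
np.save("pose.npy",p)
h=np.mean([back(f,np.array(u)/3+[230,60],.08) for u in([272,496],[348,508])],0);print("handle top",h)
c,s=np.cos(p[2]),np.sin(p[2]);q=h[:2]-p[:2];print("handle in machine",c*q[0]+s*q[1],-s*q[0]+c*q[1])
for n,u,z in(("cup",[70,467],.075),("pot",[138,263],.09),("box",[587,452],.05)):
    b=back(f,np.array(u)/3+[230,60],z);q=b[:2]-p[:2];print(n,b,c*q[0]+s*q[1],-s*q[0]+c*q[1])
g=d["scene"];print("scene corners",proj(g,m2w(p,M+[[-.0294,.045,.167]])).round(0))
print(m2w(p,[[-.0294,.045,.167],[.035,.045,.14],[-.2,0,0]]))
E
```

```text
[ 0.69945507 -0.03765388 -0.13316281] [[-0.6  1. ]
 [ 0.7  0.7]
 [ 1.  -1.7]
 [ 0.1 -1.2]
 [ 0.6  0.3]
 [-1.5  0.4]]
handle top [ 0.54211544 -0.0135344   0.08      ]
handle in machine -0.15914902496645245 0.0030160335907915906
cup [0.5658061  0.17663251 0.075     ] -0.16091648754736057 0.1946447849771067
pot [0.72901826 0.12786584 0.09      ] 0.007325478596525468 0.16797946342284642
box [ 0.59058804 -0.24651795  0.05      ] -0.08017241902298794 -0.2214692096358597
scene corners [[341. 216.]
 [273. 210.]
 [242. 337.]
 [329. 346.]
 [319. 204.]
 [255. 199.]
 [315. 234.]]
[[ 0.67628998  0.01085115  0.167     ]
 [ 0.74011984  0.00230079  0.14      ]
 [ 0.50122568 -0.01109996  0.        ]]
```

The fit is good to about 3 mm, and the handle sits at machine x = −0.159 m as it should. The moves can't tilt the tool. Instead I'll keep the gripper open and work with one finger, so its body stays clear of the lamp. First I'll turn the tool's y axis along the machine's x.

{"name": "apply_moves", "arguments": {
  "targets": [
    {"grip":85,"linear":[0,0,0],"spin":-1},
    {"grip":85,"linear":[0,0,0],"spin":-1},
    {"grip":85,"linear":[0,0,0],"spin":-1},
    {"grip":85,"linear":[0,0,0],"spin":-1},
    {"grip":85,"linear":[0,0,0],"spin":-1},
    {"grip":85,"linear":[0,0,0],"spin":-1},
    {"grip":85,"linear":[0,0,0],"spin":-1},
    {"grip":85,"linear":[0,0,0],"spin":-1}
  ]
}}

```text
time: 1.1
ee_pos: [0.2462, -0.6012, 0.2495]
tcp_rot: [[0.37, 0.929, -0.0], [0.929, -0.37, 0.001], [0.001, -0.001, -1.0]]
ft_force: [0.3, -0.2, 0.0]
grip_width: 0.0849
finger_force: 0.0
```

{"name": "apply_moves", "arguments": {
  "targets": [
    {"grip":85,"linear":[0,0,0],"spin":-1},
    {"grip":85,"linear":[0,0,0],"spin":-1},
    {"grip":85,"linear":[0,0,0],"spin":-0.5},
    {"grip":85,"linear":[0,0,0],"spin":0},
    {"grip":85,"linear":[-0.9,0,0],"spin":0},
    {"grip":85,"linear":[-0.9,0,0],"spin":0},
    {"grip":85,"linear":[-0.9,0,0],"spin":0},
    {"grip":85,"linear":[-0.9,0,0],"spin":0}
  ]
}}

```text
time: 2.1
ee_pos: [0.2177, -0.817, 0.2499]
tcp_rot: [[0.133, 0.991, -0.0], [0.991, -0.133, -0.0], [-0.0, -0.0, -1.0]]
ft_force: [0.4, -1.9, 0.9]
grip_width: 0.0848
finger_force: 0.0
```

```bash
cat >> h.py <<'E'
def state(*targets):
    from cell import manip
    s=manip.get_state();R=np.array(s["tcp_rot"]);P=np.array(s["ee_pos"]);p=np.load("pose.npy");c,n=np.cos(p[2]),np.sin(p[2]);q=P[:2]-p[:2]
    print("t",round(s["time"],2),"world",P.round(4),"mach",np.round([c*q[0]+n*q[1],-n*q[0]+c*q[1]],4),"ang",np.arctan2(R[1,1],R[0,1]).round(4),"R2",R[:,2].round(3),"F",np.round(s["ft_force"],1),"vel",np.abs(s["joint_velocities"]).max().round(3))
    for T in targets: print(T,"units",(R.T@(m2w(p,[T])[0]-P)/.06).round(2))
E
python3 -c "
from h import *
state([-.245,.0,.25],[-.245,0,.062])"
```

```text
t 2.1 world [ 0.2177 -0.817   0.2499] mach [-0.374  -0.8364] ang -0.1332 R2 [-0. -0. -1.] F [ 0.4 -1.9  0.9] vel 1.738
[-0.245, 0.0, 0.25] units [13.94  2.15 -0.  ]
[-0.245, 0, 0.062] units [13.94  2.15  3.13]
```

The x sign was wrong: tool x points along machine +y. Reversing it.

{"name": "apply_moves", "arguments": {
  "targets": [
    {"grip":85,"linear":[0.9,0,0],"spin":0},
    {"grip":85,"linear":[0.9,0.2,0],"spin":0},
    {"grip":85,"linear":[0.9,0.3,0],"spin":0},
    {"grip":85,"linear":[0.9,0.3,0],"spin":0},
    {"grip":85,"linear":[0.9,0.3,0],"spin":0},
    {"grip":85,"linear":[0.9,0.3,0],"spin":0},
    {"grip":85,"linear":[0.9,0.3,0],"spin":0},
    {"grip":85,"linear":[0.9,0.3,0],"spin":0}
  ]
}}

```text
time: 3.1
ee_pos: [0.3943, -0.4013, 0.25]
tcp_rot: [[0.133, 0.991, -0.0], [0.991, -0.133, -0.0], [-0.0, -0.0, -1.0]]
ft_force: [1.0, 0.1, 0.1]
grip_width: 0.0849
finger_force: 0.0
```

{"name": "apply_moves", "arguments": {
  "targets": [
    {"grip":85,"linear":[0.9,0,0],"spin":0},
    {"grip":85,"linear":[0.9,0,0],"spin":0},
    {"grip":85,"linear":[0.9,0,0],"spin":0},
    {"grip":85,"linear":[0.9,0,0],"spin":0},
    {"grip":85,"linear":[0.9,0,0],"spin":0},
    {"grip":85,"linear":[0.9,0,0],"spin":0},
    {"grip":85,"linear":[0,0,0],"spin":0},
    {"grip":85,"linear":[0,0,0],"spin":0}
  ]
}}

```text
time: 4.1
ee_pos: [0.4363, -0.0824, 0.25]
tcp_rot: [[0.132, 0.991, -0.0], [0.991, -0.132, -0.0], [-0.0, -0.0, -1.0]]
ft_force: [-0.2, -1.6, -0.1]
grip_width: 0.0852
finger_force: 0.0
```

```bash
python3 -c "
from h import *
state([-.245,.0,.25],[-.245,0,.062])"
```

```text
t 4.1 world [ 0.4363 -0.0824  0.25  ] mach [-0.2549 -0.0793] ang -0.1328 R2 [-0. -0. -1.] F [-0.2 -1.6 -0.1] vel 0.019
[-0.245, 0.0, 0.25] units [ 1.32  0.17 -0.  ]
[-0.245, 0, 0.062] units [1.32 0.17 3.13]
```

{"name": "apply_moves", "arguments": {
  "targets": [
    {"grip":85,"linear":[0.7,0,0],"spin":0},
    {"grip":85,"linear":[0.65,0,0],"spin":0},
    {"grip":85,"linear":[0,0,0.8],"spin":0},
    {"grip":85,"linear":[0,0,0.8],"spin":0},
    {"grip":85,"linear":[0,0,0.8],"spin":0},
    {"grip":85,"linear":[0,0,0.5],"spin":0},
    {"grip":85,"linear":[0,0,0.2],"spin":0},
    {"grip":85,"linear":[0,0,0],"spin":0}
  ]
}}

```text
time: 5.1
ee_pos: [0.447, -0.0024, 0.0639]
tcp_rot: [[0.133, 0.991, -0.001], [0.991, -0.133, 0.0], [0.0, -0.001, -1.0]]
ft_force: [0.9, 0.6, 0.8]
grip_width: 0.0851
finger_force: 0.0
```

Run:
```python
from h import *
from cell import manip
state([-.13,0,.062])
f=manip.grab_frame("scene");g=manip.grab_frame("wrist");t=manip.grab_frame("top")
a=cv2.resize(f["pixels"][120:300,220:420],None,fx=2,fy=2,interpolation=2)
b=cv2.resize(t["pixels"][120:300,220:420],None,fx=2,fy=2,interpolation=2)
w=cv2.resize(g["pixels"],(320,200))
o=np.zeros((560,800,3),np.uint8);o[:360,:400]=a;o[:360,400:]=b;o[360:,:320]=w
cv2.imwrite("pics/p1.png",cv2.convertScaleAbs(o[:,:,::-1],alpha=1.4))
```

```text
t 5.1 world [ 0.447  -0.0024  0.0639] mach [-0.2549  0.0015] ang -0.1335 R2 [-0.001  0.    -1.   ] F [0.9 0.6 0.8] vel 0.029
[-0.13, 0, 0.062] units [-0.02  2.08  0.03]
```

View pics/p1.png

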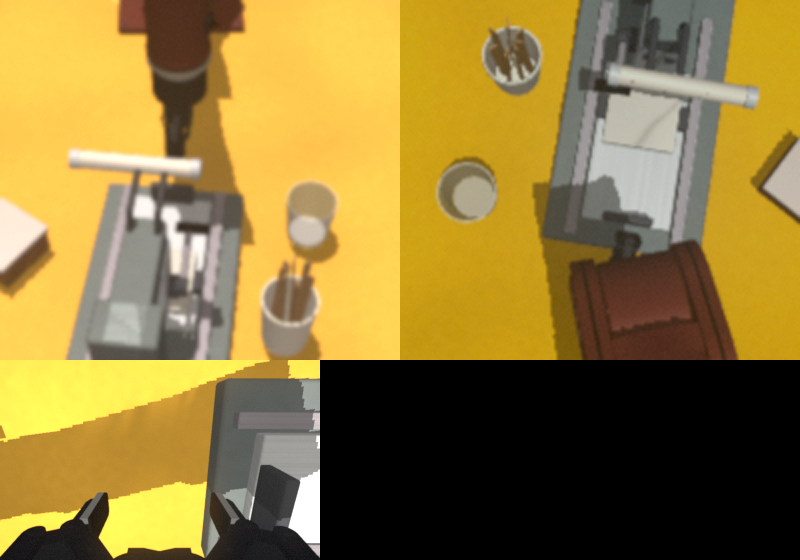

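The right finger stands just in front of the handle (scene crop, top-right panel near (625,240)) and lines up with its middle. Pushing now.

{"name": "apply_moves", "arguments": {
  "targets": [
    {"grip":85,"linear":[0,0.2,0],"spin":0},
    {"grip":85,"linear":[0,0.2,0],"spin":0},
    {"grip":85,"linear":[0,0.2,0],"spin":0},
    {"grip":85,"linear":[0,0.2,0],"spin":0},
    {"grip":85,"linear":[0,0.2,0],"spin":0},
    {"grip":85,"linear":[0,0.2,0],"spin":0},
    {"grip":85,"linear":[0,0.2,0],"spin":0},
    {"grip":85,"linear":[0,0.1,0],"spin":0}
  ]
}}

```text
time: 6.25
ee_pos: [0.537, -0.0138, 0.0639]
tcp_rot: [[0.132, 0.991, -0.0], [0.991, -0.132, 0.0], [0.0, -0.0, -1.0]]
ft_force: [-3.6, -1.1, 2.3]
grip_width: 0.0853
finger_force: 1.7
```

{"name": "apply_moves", "arguments": {
  "targets": [
    {"grip":85,"linear":[0,0.05,0],"spin":0},
    {"grip":85,"linear":[0,0.05,0],"spin":0},
    {"grip":85,"linear":[0,0.05,0],"spin":0},
    {"grip":85,"linear":[0,0.05,0],"spin":0},
    {"grip":85,"linear":[0,0.05,0],"spin":0},
    {"grip":85,"linear":[0,0,0],"spin":0},
    {"grip":85,"linear":[0,0,0],"spin":0},
    {"grip":85,"linear":[0,0,0],"spin":0}
  ]
}}

```text
time: 7.25
ee_pos: [0.5406, -0.0141, 0.0634]
tcp_rot: [[0.13, 0.991, -0.021], [0.992, -0.13, -0.003], [-0.005, -0.021, -1.0]]
ft_force: [-62.3, 2.7, 49.5]
grip_width: 0.0849
finger_force: 32.5
```

```bash
python3 -c "
from h import *
state([-.141,0,.062])"
```

```text
t 7.25 world [ 0.5406 -0.0141  0.0634] mach [-0.1606  0.0022] ang -0.1304 R2 [-0.021 -0.003 -1.   ] F [-62.3   2.7  49.5] vel 0.001
[-0.141, 0, 0.062] units [-0.04  0.33  0.02]
```

The force shows it has met a hard stop. I'll back off and look.

{"name": "apply_moves", "arguments": {
  "targets": [
    {"grip":85,"linear":[0,-0.3,0],"spin":0},
    {"grip":85,"linear":[0,-0.5,0],"spin":0},
    {"grip":85,"linear":[0,-0.6,0],"spin":0},
    {"grip":85,"linear":[0,-0.2,-0.6],"spin":0},
    {"grip":85,"linear":[0,0,-0.9],"spin":0},
    {"grip":85,"linear":[0,0,-0.9],"spin":0},
    {"grip":85,"linear":[0,0,-0.9],"spin":0},
    {"grip":85,"linear":[0,0,0],"spin":0}
  ]
}}

```text
time: 8.25
ee_pos: [0.4585, -0.0023, 0.2666]
tcp_rot: [[0.131, 0.991, 0.009], [0.991, -0.131, -0.002], [-0.0, 0.009, -1.0]]
ft_force: [-1.0, 0.8, -0.7]
grip_width: 0.0848
finger_force: 0.0
```

Run:
```python
from h import *
from cell import manip
state([-.13,0,.062])
f=manip.grab_frame("scene");g=manip.grab_frame("wrist");t=manip.grab_frame("top")
pickle.dump(dict(scene=f,wrist=g,top=t),open("f1.pkl","wb"))
a=cv2.resize(f["pixels"][120:280,240:380],None,fx=2.8,fy=2.8,interpolation=2)[:360,:400]
b=cv2.resize(t["pixels"][130:250,280:410],None,fx=3,fy=3,interpolation=2)
w=cv2.resize(g["pixels"],(320,200))
o=np.zeros((560,800,3),np.uint8);o[:a.shape[0],:a.shape[1]]=a[:360];o[:360,400:400+b.shape[1]]=b;o[360:,:320]=w
cv2.imwrite("pics/p2.png",cv2.convertScaleAbs(o[:,:,::-1],alpha=1.4))
```

```text
t 8.25 world [ 0.4585 -0.0023  0.2666] mach [-0.2435  0.003 ] ang -0.1314 R2 [ 0.009 -0.002 -1.   ] F [-1.   0.8 -0.7] vel 0.088
[-0.13, 0, 0.062] units [-0.05  1.86  3.43]
```

View pics/p2.png

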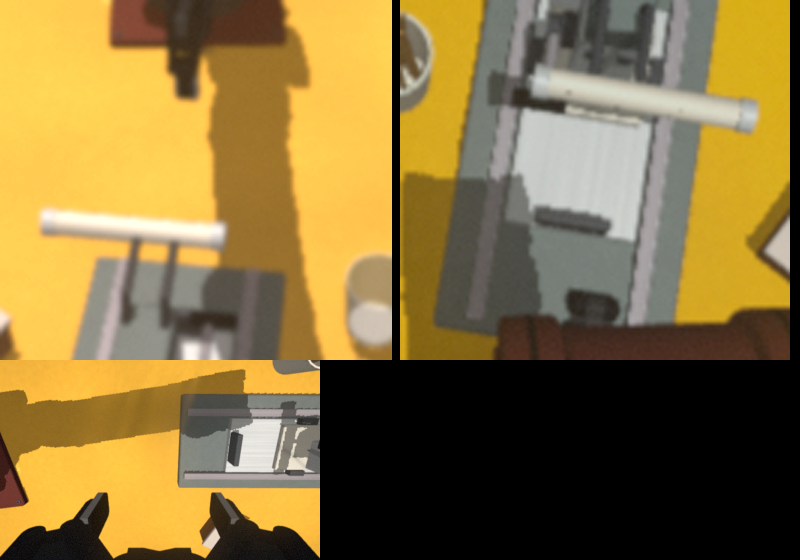

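The bed has clearly gone in: the handle's top now runs (537,211)–(608,222) in the right-hand panel. Checking its position, and the gripper's outline in the wrist picture for the clearance to the lamp.

Run:
```python
from h import *
d=pickle.load(open("f1.pkl","rb"));f=d["top"];p=np.load("pose.npy");c,s=np.cos(p[2]),np.sin(p[2])
def mm(u,z):
    b=back(f,np.array([(u[0]-400)/3+280,u[1]/3+130]),z);q=b[:2]-p[:2];return np.round([c*q[0]+s*q[1],-s*q[0]+c*q[1]],4)
for u in([537,208],[608,219],[537,214],[608,225]):print(mm(u,.08))
print("knob tip?",mm((495,93),.167),mm((495,83),.12), "lamp end",mm((532,80),.262))
g=d["wrist"]; from cell import manip
st=manip.get_state();R=np.array(st["tcp_rot"]);P=np.array(st["ee_pos"])
C=-np.array(g["R"]).T@g["t"];print("cam in tool",(R.T@(C-P)).round(3),"axes",(R.T@np.array(g["R"]).T).round(2), g["fx"])
for y in(.0427,.057,.07,.08):
  for z in(0.006,-.02,-.054,-.08): print(y,z,proj(g,[P+R@[0,y,z]]).round(0)/2+[0,360],proj(g,[P+R@[0.011,y,z]]).round(0)/2+[0,360])
```

```text
[-0.0958  0.0311]
[-0.0956 -0.0263]
[-0.1006  0.0304]
[-0.1003 -0.027 ]
knob tip? [-0.0294  0.0775] [-0.0103  0.0794] lamp end [-0.0397  0.054 ]
cam in tool [ 0.078  0.    -0.126] axes [[ 0.   -0.95 -0.3 ]
 [ 1.   -0.    0.01]
 [-0.01 -0.3   0.95]] 351.2725193182021
0.0427 0.006 [[208.5 500.5]] [[209.5 488.5]]
0.0427 -0.02 [[218. 519.]] [[220.  505.5]]
0.0427 -0.054 [[239.5 559.5]] [[242.5 542.5]]
0.0427 -0.08 [[269. 616.]] [[275.  595.5]]
0.057 0.006 [[225. 500.]] [[226.5 488.5]]
0.057 -0.02 [[238.5 519. ]] [[240.5 505.5]]
0.057 -0.054 [[266.5 559. ]] [[270.5 542.5]]
0.057 -0.08 [[306.  615.5]] [[313.5 595. ]]
0.07 0.006 [[240. 500.]] [[242.  488.5]]
0.07 -0.02 [[256.5 519. ]] [[259.  505.5]]
0.07 -0.054 [[291. 559.]] [[296. 542.]]
0.07 -0.08 [[339.5 615.5]] [[349. 595.]]
0.08 0.006 [[252. 500.]] [[254.  488.5]]
0.08 -0.02 [[270.5 519. ]] [[273.5 505.5]]
0.08 -0.054 [[310. 559.]] [[315.5 542. ]]
0.08 -0.08 [[365. 615.]] [[376.  594.5]]
```

Run:
```python
import pickle,cv2
g=pickle.load(open("f1.pkl","rb"))["wrist"]["pixels"]
cv2.imwrite("pics/w.png",cv2.convertScaleAbs(cv2.resize(g[230:,200:],None,fx=1.8,fy=1.8)[:,:,::-1],alpha=2.5,beta=25))
```

```text
(no output)
```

View pics/w.png

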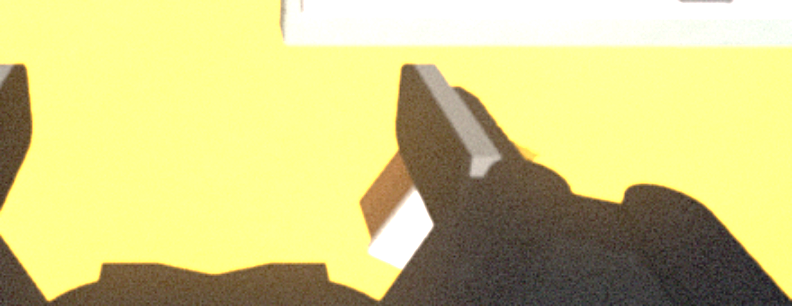

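The hard stop came with the handle at machine x ≈ −0.099, which puts the tile's middle at +0.036, right under the stylus (35 mm), so the bed is in. In the wrist picture the knuckles bulge about 75–80 mm from the tool axis higher up, which matters near the lamp. Next I'll find the stick tops and the knob, and check whether tool tilt persists.

Run:
```python
from h import *
from cell import manip
f0=pickle.load(open("f0.pkl","rb"));f=f0["top"];p=np.load("pose.npy");c,s=np.cos(p[2]),np.sin(p[2])
for u in([107,225],[131,210],[152,228]):
    for z in(.13,.155):
        b=back(f,np.array(u)/3+[230,60],z);q=b[:2]-p[:2];print(u,z,np.round([c*q[0]+s*q[1],-s*q[0]+c*q[1]],3))
state()
K=[[-.0294,.025,.167],[-.0294,.065,.167],[.035,.045,.14],[-.04,.052,.262],[-.04,-.09,.262]]
g=pickle.load(open("f1.pkl","rb"))
print(proj(f,m2w(p,K)).round(1));print(proj(g["scene"],m2w(p,K)).round(1))
a=cv2.resize(g["scene"]["pixels"][190:310,250:390],None,fx=4,fy=4,interpolation=2)
cv2.imwrite("pics/p3.png",cv2.convertScaleAbs(a[:,:,::-1],alpha=1.4))
```

```text
[107, 225] 0.13 [0.022 0.192]
[107, 225] 0.155 [0.015 0.188]
[131, 210] 0.13 [0.037 0.176]
[131, 210] 0.155 [0.03  0.172]
[152, 228] 0.13 [0.026 0.157]
[152, 228] 0.155 [0.018 0.155]
t 8.4 world [ 0.4559 -0.0027  0.2616] mach [-0.246   0.0023] ang -0.1317 R2 [ 0. -0. -1.] F [-0.7 -0.1 -0.2] vel 0.018
[[335.4 164.9]
 [317.3 161.9]
 [329.9 138.8]
 [325.  157. ]
 [397.2 168.7]]
[[306.7 233. ]
 [323.5 234.5]
 [311.9 263.2]
 [318.5 204.4]
 [254.6 199. ]]
```

View pics/p3.png

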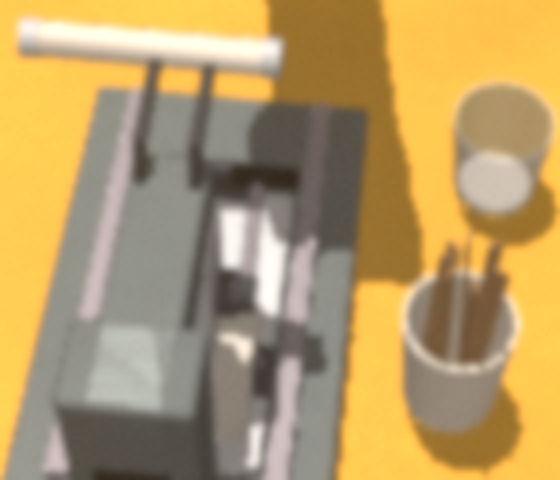

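The knob sits where the model predicts (scene px 305–324, 234). The stick tops are all at machine x ≥ 15 mm, and tool orientation gets held, so there is no tilt. 

The plan is to turn the open gripper so one finger reaches inward along −y. That finger presses the lever rod at machine x ≈ −11, behind the lamp, while the body stays out past the lamp's end. Before turning I'll check the joints.

Run:
```python
from h import *
from cell import manip
print(np.round(manip.get_state()["joints"],3))
state([-.245,.145,.26])
```

```text
[ 0.582 -0.048 -0.642  1.867 -0.029  1.313 -0.184]
t 8.4 world [ 0.4559 -0.0027  0.2616] mach [-0.246   0.0023] ang -0.1317 R2 [ 0. -0. -1.] F [-0.7 -0.1 -0.2] vel 0.018
[-0.245, 0.145, 0.26] units [2.38 0.02 0.03]
```

{"name": "apply_moves", "arguments": {
  "targets": [
    {"grip":85,"linear":[0.8,0,0],"spin":0},
    {"grip":85,"linear":[0.8,0,0],"spin":0},
    {"grip":85,"linear":[0.8,0,0],"spin":0},
    {"grip":85,"linear":[0,0,0],"spin":1},
    {"grip":85,"linear":[0,0,0],"spin":1},
    {"grip":85,"linear":[0,0,0],"spin":1},
    {"grip":85,"linear":[0,0,0],"spin":1},
    {"grip":85,"linear":[0,0,0],"spin":1}
  ]
}}

```text
time: 9.4
ee_pos: [0.4744, 0.1399, 0.2605]
tcp_rot: [[0.593, 0.805, -0.002], [0.805, -0.593, 0.0], [-0.001, -0.002, -1.0]]
ft_force: [-0.9, -0.3, 0.4]
grip_width: 0.085
finger_force: 0.0
```

{"name": "apply_moves", "arguments": {
  "targets": [
    {"grip":85,"linear":[0,0,0],"spin":1},
    {"grip":85,"linear":[0,0,0],"spin":1},
    {"grip":85,"linear":[0,0,0],"spin":1},
    {"grip":85,"linear":[0,0,0],"spin":1},
    {"grip":85,"linear":[0,0,0],"spin":1},
    {"grip":85,"linear":[0,0,0],"spin":1},
    {"grip":85,"linear":[0,0,0],"spin":1},
    {"grip":85,"linear":[0,0,0],"spin":1}
  ]
}}

```text
time: 10.4
ee_pos: [0.4744, 0.1399, 0.2605]
tcp_rot: [[0.991, 0.135, -0.002], [0.135, -0.991, 0.0], [-0.002, -0.0, -1.0]]
ft_force: [0.1, -1.0, 0.4]
grip_width: 0.0852
finger_force: 0.0
```

{"name": "apply_moves", "arguments": {
  "targets": [
    {"grip":85,"linear":[0,0,0],"spin":1},
    {"grip":85,"linear":[0,0,0],"spin":0.7},
    {"grip":85,"linear":[0,0,0],"spin":0},
    {"grip":85,"linear":[0,0,0],"spin":0},
    {"grip":85,"linear":[0,0,0],"spin":0},
    {"grip":85,"linear":[0,0,0],"spin":0},
    {"grip":85,"linear":[0,0,0],"spin":0},
    {"grip":85,"linear":[0,0,0],"spin":0}
  ]
}}

```text
time: 11.4
ee_pos: [0.475, 0.1399, 0.2621]
tcp_rot: [[1.0, -0.031, 0.0], [-0.031, -1.0, 0.0], [0.0, -0.0, -1.0]]
ft_force: [0.9, 0.9, -0.5]
grip_width: 0.085
finger_force: 0.0
```

Run:
```python
from h import *
state([-.245,.145,.26],[-.016,.145,.26],[-.016,.145,.172],[-.016,.101,.172])
```

```text
t 11.4 world [0.475  0.1399 0.2621] mach [-0.2461  0.1462] ang -1.6019 R2 [ 0.  0. -1.] F [ 0.9  0.9 -0.5] vel 0.002
[-0.245, 0.145, 0.26] units [0.02 0.02 0.03]
[-0.016, 0.145, 0.26] units [3.81 0.41 0.03]
[-0.016, 0.145, 0.172] units [3.81 0.41 1.5 ]
[-0.016, 0.101, 0.172] units [3.74 1.14 1.5 ]
```

{"name": "apply_moves", "arguments": {
  "targets": [
    {"grip":85,"linear":[0.6,0.07,0],"spin":0},
    {"grip":85,"linear":[0.7,0.07,0],"spin":0},
    {"grip":85,"linear":[0.7,0.07,0],"spin":0},
    {"grip":85,"linear":[0.7,0.07,0],"spin":0},
    {"grip":85,"linear":[0.7,0.08,0],"spin":0},
    {"grip":85,"linear":[0.41,0.05,0.3],"spin":0},
    {"grip":85,"linear":[0,0,0.6],"spin":0},
    {"grip":85,"linear":[0,0,0.4],"spin":0}
  ]
}}

```text
time: 12.4
ee_pos: [0.7025, 0.1079, 0.1817]
tcp_rot: [[1.0, -0.031, -0.002], [-0.031, -1.0, 0.0], [-0.002, -0.0, -1.0]]
ft_force: [0.2, 0.1, 0.3]
grip_width: 0.0848
finger_force: 0.0
```

Run:
```python
from h import *
from cell import manip
state([-.016,.101,.172])
t=manip.grab_frame("top");f=manip.grab_frame("scene");g=manip.grab_frame("wrist")
a=cv2.resize(f["pixels"][180:300,260:390],None,fx=3,fy=3,interpolation=2)
w=cv2.resize(g["pixels"],(400,250))
o=np.zeros((370,800,3),np.uint8);o[:360,:390]=a;o[:250,400:]=w
cv2.imwrite("pics/p4.png",cv2.convertScaleAbs(o[:,:,::-1],alpha=1.5))
```

```text
t 12.4 world [0.7025 0.1079 0.1817] mach [-0.0164  0.1447] ang -1.6023 R2 [-0.002  0.    -1.   ] F [0.2 0.1 0.3] vel 0.319
[-0.016, 0.101, 0.172] units [-0.07  0.72  0.16]
```

View pics/p4.png

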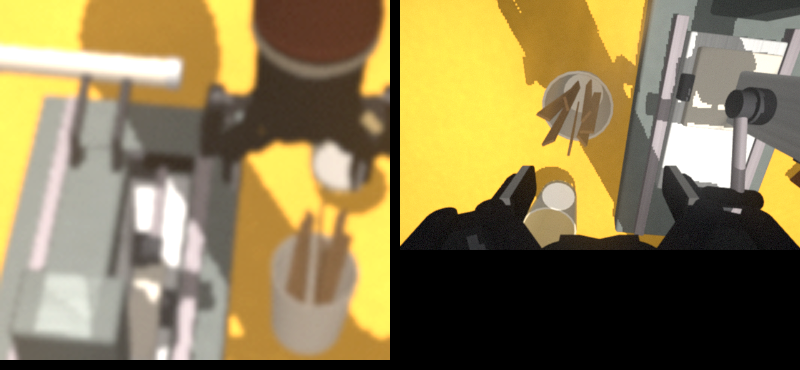

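The view is clear. In the wrist picture the right finger is by the lever rod (740,190), the hub is at (750,100), and the other finger is well away from the sticks. Sliding in slowly.

{"name": "apply_moves", "arguments": {
  "targets": [
    {"grip":85,"linear":[0,0,0],"spin":0},
    {"grip":85,"linear":[-0.03,0.1,0],"spin":0},
    {"grip":85,"linear":[-0.03,0.12,0],"spin":0},
    {"grip":85,"linear":[0,0.12,0],"spin":0},
    {"grip":85,"linear":[0,0.12,0],"spin":0},
    {"grip":85,"linear":[0,0.12,0],"spin":0},
    {"grip":85,"linear":[0,0.12,0],"spin":0},
    {"grip":85,"linear":[0,0,0],"spin":0}
  ]
}}

```text
time: 13.55
ee_pos: [0.6979, 0.0653, 0.184]
tcp_rot: [[0.999, -0.032, -0.0], [-0.032, -0.999, -0.0], [0.0, 0.0, -1.0]]
ft_force: [-0.0, -1.4, -0.3]
grip_width: 0.0852
finger_force: 0.0
```

Run:
```python
from h import *
from cell import manip
state([-.016,.101,.162])
g=manip.grab_frame("wrist");t=manip.grab_frame("scene")
w=cv2.resize(g["pixels"],(480,300));a=cv2.resize(t["pixels"][180:280,260:366],None,fx=3,fy=3,interpolation=2)
o=np.zeros((300,800,3),np.uint8);o[:,:480]=w;o[:,482:]=a
cv2.imwrite("pics/p5.png",cv2.convertScaleAbs(o[:,:,::-1],alpha=1.7,beta=10))
```

```text
t 13.55 world [0.6979 0.0653 0.184 ] mach [-0.0152  0.1018] ang -1.6032 R2 [-0. -0. -1.] F [-0.  -1.4 -0.3] vel 0.012
[-0.016, 0.101, 0.162] units [-0.01  0.01  0.37]
```

View pics/p5.png

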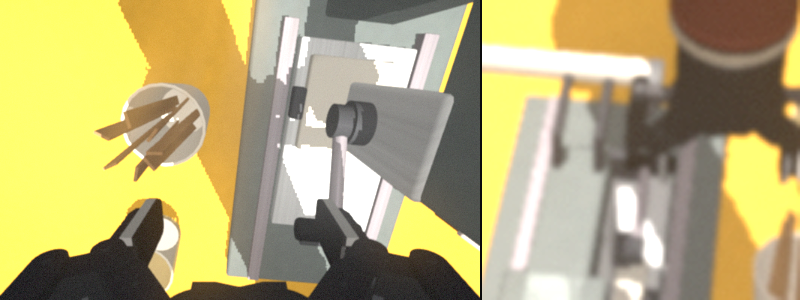

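The fingertip (330,205) stands over the rod, with the knob end visible at (300,230), clear of the head and the lamp. Pressing down gradually.

{"name": "apply_moves", "arguments": {
  "targets": [
    {"grip":85,"linear":[0,0,0.05],"spin":0},
    {"grip":85,"linear":[0,0,0.05],"spin":0},
    {"grip":85,"linear":[0,0,0.05],"spin":0},
    {"grip":85,"linear":[0,0,0.05],"spin":0},
    {"grip":85,"linear":[0,0,0.05],"spin":0},
    {"grip":85,"linear":[0,0,0.05],"spin":0},
    {"grip":85,"linear":[0,0,0.05],"spin":0},
    {"grip":85,"linear":[0,0,0.05],"spin":0}
  ]
}}

```text
time: 14.65
ee_pos: [0.6978, 0.0663, 0.1599]
tcp_rot: [[1.0, -0.031, 0.0], [-0.031, -1.0, 0.0], [0.0, -0.0, -1.0]]
ft_force: [-0.4, -0.5, -0.6]
grip_width: 0.0854
finger_force: 0.0
```

{"name": "apply_moves", "arguments": {
  "targets": [
    {"grip":85,"linear":[0,0,0.03],"spin":0},
    {"grip":85,"linear":[0,0,0.03],"spin":0},
    {"grip":85,"linear":[0,0,0.03],"spin":0},
    {"grip":85,"linear":[0,0,0.03],"spin":0},
    {"grip":85,"linear":[0,0,0.03],"spin":0},
    {"grip":85,"linear":[0,0,0.03],"spin":0},
    {"grip":85,"linear":[0,0,0.03],"spin":0},
    {"grip":85,"linear":[0,0,0],"spin":0}
  ]
}}

```text
time: 15.65
ee_pos: [0.6977, 0.0663, 0.1472]
tcp_rot: [[1.0, -0.031, -0.0], [-0.031, -1.0, 0.0], [-0.0, -0.0, -1.0]]
ft_force: [1.0, 0.6, 0.8]
grip_width: 0.0849
finger_force: 0.0
```

No clear force yet. I'll check numerically where the knob's outer end is in the wrist image against the lever angle.

```bash
cat > lev.py <<'E'
from h import *
from cell import manip
state()
p=np.load("pose.npy");g=manip.grab_frame("wrist");pickle.dump(g,open("w.pkl","wb"))
for a in(0,.1,.2,.3,.4,.5,.6,.7,.85):
    ph=.4-a;k=[[.035-.07*np.cos(ph),.065,.14+.07*np.sin(ph)]];print(a,proj(g,m2w(p,k)).round(0)[0],end="; ")
gr=cv2.cvtColor(g["pixels"],cv2.COLOR_RGB2GRAY)
print()
for r in range(270,385,10): print(r,(gr[r,340:480:6]).tolist())
E
python3 lev.py
```

```text
t 15.65 world [0.6977 0.0663 0.1472] mach [-0.0155  0.1028] ang -1.602 R2 [-0.  0. -1.] F [1.  0.6 0.8] vel 0.004
0 [418. 363.]; 0.1 [412. 356.]; 0.2 [407. 347.]; 0.3 [402. 338.]; 0.4 [399. 328.]; 0.5 [396. 317.]; 0.6 [393. 306.]; 0.7 [391. 295.]; 0.85 [388. 278.]; 
270 [75, 69, 70, 89, 89, 87, 83, 112, 119, 117, 119, 192, 208, 209, 38, 43, 78, 80, 214, 210, 212, 216, 203, 79]
280 [72, 71, 84, 87, 87, 70, 91, 111, 117, 114, 115, 117, 209, 212, 38, 40, 40, 78, 81, 46, 142, 215, 203, 78]
290 [69, 70, 88, 90, 88, 71, 108, 112, 116, 113, 114, 116, 113, 208, 34, 38, 36, 38, 79, 77, 54, 39, 190, 77]
300 [67, 69, 87, 91, 88, 84, 113, 115, 114, 114, 116, 112, 113, 148, 33, 33, 35, 31, 37, 77, 77, 73, 39, 57]
310 [69, 69, 87, 89, 80, 83, 110, 111, 113, 114, 109, 110, 111, 109, 28, 25, 30, 33, 30, 34, 78, 74, 76, 40]
320 [68, 84, 86, 84, 67, 100, 109, 111, 114, 114, 111, 42, 54, 66, 56, 26, 32, 31, 27, 28, 32, 93, 87, 29]
330 [67, 87, 88, 84, 67, 68, 66, 67, 68, 63, 64, 35, 37, 37, 40, 26, 26, 21, 19, 29, 35, 28, 27, 31]
340 [65, 88, 87, 83, 65, 68, 63, 67, 65, 68, 63, 49, 33, 36, 39, 36, 10, 18, 16, 23, 29, 27, 25, 26]
350 [69, 86, 83, 68, 67, 64, 66, 63, 65, 63, 61, 64, 33, 19, 20, 14, 22, 24, 22, 17, 20, 22, 21, 22]
360 [84, 84, 79, 65, 63, 62, 64, 65, 62, 64, 63, 66, 60, 19, 14, 12, 13, 12, 21, 24, 18, 21, 22, 20]
370 [82, 85, 81, 63, 62, 64, 65, 64, 63, 63, 63, 64, 61, 15, 19, 26, 20, 24, 15, 15, 24, 23, 24, 11]
380 [27, 17, 24, 27, 23, 20, 24, 45, 64, 61, 62, 64, 65, 21, 24, 22, 13, 17, 17, 21, 22, 17, 17, 10]
```

The knob end is at about (409,335), which puts the lever near 0.3 rad, so it is following the finger. Continuing down.

{"name": "apply_moves", "arguments": {
  "targets": [
    {"grip":85,"linear":[0,0,0.03],"spin":0},
    {"grip":85,"linear":[0,0,0.03],"spin":0},
    {"grip":85,"linear":[0,0,0.03],"spin":0},
    {"grip":85,"linear":[0,0,0.03],"spin":0},
    {"grip":85,"linear":[0,0,0.03],"spin":0},
    {"grip":85,"linear":[0,0,0.03],"spin":0},
    {"grip":85,"linear":[0,0,0.03],"spin":0},
    {"grip":85,"linear":[0,0,0],"spin":0}
  ]
}}

```text
time: 16.7
ee_pos: [0.6977, 0.0663, 0.1347]
tcp_rot: [[1.0, -0.031, -0.0], [-0.031, -1.0, 0.0], [-0.0, -0.0, -1.0]]
ft_force: [0.5, -0.2, 0.5]
grip_width: 0.085
finger_force: 0.0
```

```bash
python3 lev.py
```

```text
t 16.7 world [0.6977 0.0663 0.1347] mach [-0.0155  0.1028] ang -1.602 R2 [-0.  0. -1.] F [ 0.5 -0.2  0.5] vel 0.003
0 [428. 392.]; 0.1 [421. 382.]; 0.2 [415. 371.]; 0.3 [410. 360.]; 0.4 [405. 348.]; 0.5 [402. 336.]; 0.6 [399. 323.]; 0.7 [396. 311.]; 0.85 [393. 292.]; 
270 [71, 72, 69, 87, 92, 90, 74, 91, 119, 122, 120, 123, 215, 215, 39, 44, 84, 82, 219, 216, 213, 213, 217, 215]
280 [76, 67, 67, 90, 98, 89, 80, 112, 115, 123, 123, 120, 125, 208, 41, 40, 46, 81, 85, 49, 144, 213, 217, 211]
290 [69, 71, 71, 90, 90, 89, 83, 117, 115, 119, 115, 118, 119, 144, 39, 39, 38, 43, 80, 82, 56, 45, 213, 205]
300 [72, 72, 87, 90, 90, 83, 87, 114, 121, 119, 115, 118, 115, 101, 34, 34, 32, 38, 36, 78, 79, 72, 41, 141]
310 [69, 72, 89, 92, 88, 69, 99, 112, 115, 115, 117, 116, 114, 117, 30, 37, 32, 29, 40, 35, 79, 75, 77, 40]
320 [72, 66, 88, 93, 89, 80, 113, 113, 115, 114, 113, 116, 110, 114, 85, 32, 30, 32, 28, 32, 35, 94, 90, 31]
330 [70, 72, 88, 87, 81, 72, 115, 114, 112, 113, 115, 110, 69, 91, 101, 29, 26, 29, 26, 27, 29, 30, 29, 32]
340 [70, 88, 90, 87, 69, 70, 68, 68, 67, 70, 65, 57, 34, 43, 39, 42, 24, 21, 22, 15, 28, 23, 23, 17]
350 [70, 85, 86, 85, 68, 67, 66, 68, 65, 67, 68, 66, 35, 37, 37, 37, 35, 18, 22, 22, 30, 25, 24, 29]
360 [60, 84, 88, 85, 64, 69, 66, 68, 68, 62, 65, 66, 65, 33, 36, 38, 30, 18, 24, 18, 11, 25, 13, 18]
370 [71, 88, 83, 71, 69, 66, 64, 64, 67, 67, 66, 68, 64, 35, 41, 25, 21, 19, 19, 24, 20, 22, 24, 21]
380 [27, 18, 25, 28, 28, 24, 26, 48, 64, 63, 65, 68, 66, 65, 20, 20, 20, 22, 23, 18, 19, 27, 12, 25]
```

Run:
```python
from h import *
from cell import manip
f=manip.grab_frame("scene");g=pickle.load(open("w.pkl","rb"))
w=cv2.resize(g["pixels"][170:400,330:560],(500,500),interpolation=2);a=cv2.resize(f["pixels"][185:265,290:338],(300,500),interpolation=2)
o=np.hstack([w,a]);cv2.imwrite("pics/p6.png",cv2.convertScaleAbs(o[:,:,::-1],alpha=2.2,beta=15))
p=np.load("pose.npy")
C=dict(g);C["t"]=np.array(g["t"])-np.array(g["R"])@[0,0,.184-.1347]
for a in(0,.1,.2,.3,.4): 
    ph=.4-a;k=[[.035-.07*np.cos(ph),.065,.14+.07*np.sin(ph)]];print(a,proj(C,m2w(p,k)).round(0)[0]*.75)
```

```text
0 [297. 228.]
0.1 [294.75 225.75]
0.2 [291.75 222.  ]
0.3 [289.5 217.5]
0.4 [288. 213.]
```

View pics/p6.png

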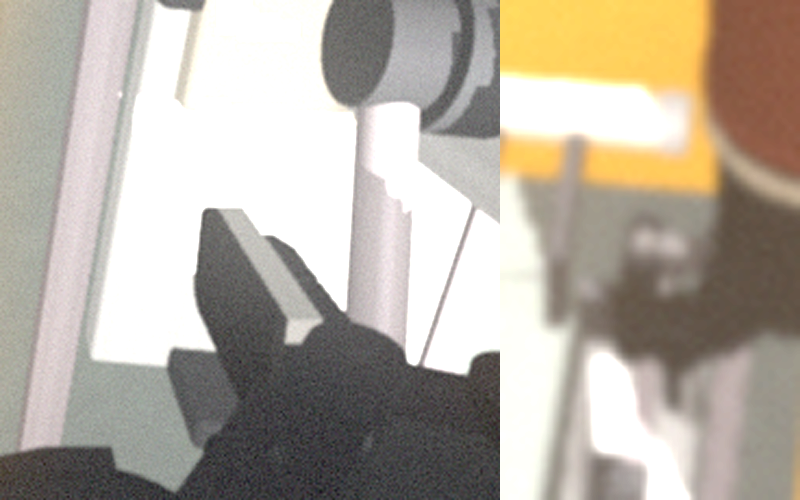

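The picture shows the fingertip standing beside the rod, on its outer side and just behind the knob. It had dragged the knob down to about 0.35 rad and then slid off. I'll rise above the rod and shift about 6 mm inward so the tip lands on it.

{"name": "apply_moves", "arguments": {
  "targets": [
    {"grip":85,"linear":[0.03,0,0],"spin":0},
    {"grip":85,"linear":[0,0,-0.1],"spin":0},
    {"grip":85,"linear":[0,0,-0.1],"spin":0},
    {"grip":85,"linear":[0,0,-0.1],"spin":0},
    {"grip":85,"linear":[0,0,-0.08],"spin":0},
    {"grip":85,"linear":[0,0.03,0],"spin":0},
    {"grip":85,"linear":[0,0.02,0],"spin":0},
    {"grip":85,"linear":[0,0,0],"spin":0}
  ]
}}

```text
time: 17.8
ee_pos: [0.6995, 0.0638, 0.1578]
tcp_rot: [[1.0, -0.031, 0.0], [-0.031, -1.0, 0.001], [0.0, -0.001, -1.0]]
ft_force: [0.4, 2.5, 2.1]
grip_width: 0.0849
finger_force: 1.5
```

```bash
python3 lev.py
```

```text
t 17.8 world [0.6995 0.0638 0.1578] mach [-0.0134  0.1005] ang -1.6016 R2 [ 0.     0.001 -1.   ] F [0.4 2.5 2.1] vel 0.004
0 [404. 348.]; 0.1 [399. 341.]; 0.2 [395. 334.]; 0.3 [391. 326.]; 0.4 [388. 317.]; 0.5 [386. 307.]; 0.6 [384. 298.]; 0.7 [382. 287.]; 0.85 [380. 272.]; 
270 [72, 67, 88, 90, 86, 84, 115, 117, 115, 116, 115, 205, 210, 204, 43, 42, 81, 79, 208, 209, 75, 85, 97, 86]
280 [69, 75, 89, 87, 74, 90, 110, 115, 116, 115, 114, 111, 210, 210, 42, 39, 43, 78, 79, 43, 61, 86, 96, 85]
290 [68, 88, 90, 83, 68, 109, 115, 112, 114, 112, 114, 115, 170, 208, 37, 38, 37, 34, 80, 78, 50, 38, 91, 92]
300 [68, 87, 90, 88, 81, 110, 111, 112, 112, 112, 111, 112, 108, 189, 34, 34, 33, 37, 37, 75, 74, 67, 37, 100]
310 [64, 87, 87, 80, 83, 108, 116, 109, 111, 111, 108, 110, 114, 113, 35, 27, 31, 29, 30, 34, 77, 75, 72, 38]
320 [76, 88, 83, 68, 66, 68, 73, 75, 85, 95, 38, 39, 39, 41, 36, 26, 27, 25, 32, 23, 36, 90, 87, 31]
330 [88, 84, 82, 63, 71, 61, 70, 65, 67, 64, 37, 23, 19, 19, 30, 17, 18, 25, 23, 30, 32, 32, 24, 29]
340 [85, 85, 80, 64, 65, 68, 65, 67, 68, 63, 56, 20, 23, 19, 16, 16, 25, 22, 27, 21, 28, 15, 24, 33]
350 [81, 81, 77, 65, 62, 64, 66, 66, 66, 65, 52, 18, 18, 20, 19, 20, 16, 24, 17, 17, 21, 22, 22, 22]
360 [82, 80, 61, 63, 62, 65, 61, 63, 62, 66, 63, 12, 17, 20, 12, 8, 21, 19, 22, 29, 20, 21, 13, 21]
370 [82, 79, 63, 61, 63, 63, 63, 63, 61, 61, 62, 61, 66, 65, 64, 29, 22, 22, 19, 23, 21, 17, 15, 22]
380 [24, 25, 23, 21, 19, 18, 22, 43, 64, 62, 61, 61, 60, 62, 27, 21, 17, 18, 21, 20, 16, 15, 18, 22]
```

The lever rod is still at tip height: it rode back up to about 0.1 rad and now touches the finger's side. I'll back off a little, rise more, then slide in.

{"name": "apply_moves", "arguments": {
  "targets": [
    {"grip":85,"linear":[0,-0.05,0],"spin":0},
    {"grip":85,"linear":[0,0,-0.1],"spin":0},
    {"grip":85,"linear":[0,0,-0.1],"spin":0},
    {"grip":85,"linear":[0,0,-0.05],"spin":0},
    {"grip":85,"linear":[0,0.05,0],"spin":0},
    {"grip":85,"linear":[0,0.03,0],"spin":0},
    {"grip":85,"linear":[0,0,0],"spin":0},
    {"grip":85,"linear":[0,0,0],"spin":0}
  ]
}}

```text
time: 18.85
ee_pos: [0.6993, 0.0614, 0.1725]
tcp_rot: [[1.0, -0.031, -0.0], [-0.031, -1.0, 0.0], [-0.0, -0.0, -1.0]]
ft_force: [0.4, 0.3, 0.2]
grip_width: 0.0847
finger_force: 0.0
```

{"name": "apply_moves", "arguments": {
  "targets": [
    {"grip":85,"linear":[0,0.02,0],"spin":0},
    {"grip":85,"linear":[0,0.02,0],"spin":0},
    {"grip":85,"linear":[0,0,0],"spin":0},
    {"grip":85,"linear":[0,0,0],"spin":0},
    {"grip":85,"linear":[0,0,0],"spin":0},
    {"grip":85,"linear":[0,0,0],"spin":0},
    {"grip":85,"linear":[0,0,0],"spin":0},
    {"grip":85,"linear":[0,0,0],"spin":0}
  ]
}}

```text
time: 19.85
ee_pos: [0.6993, 0.059, 0.1726]
tcp_rot: [[1.0, -0.031, -0.0], [-0.031, -1.0, 0.0], [-0.0, -0.0, -1.0]]
ft_force: [0.2, -0.6, 0.8]
grip_width: 0.0851
finger_force: 0.0
```

```bash
python3 lev.py
```

```text
t 19.85 world [0.6993 0.059  0.1726] mach [-0.013   0.0958] ang -1.602 R2 [-0.  0. -1.] F [ 0.2 -0.6  0.8] vel 0.002
0 [385. 323.]; 0.1 [381. 319.]; 0.2 [378. 313.]; 0.3 [376. 306.]; 0.4 [374. 299.]; 0.5 [372. 291.]; 0.6 [370. 282.]; 0.7 [369. 273.]; 0.85 [368. 259.]; 
270 [84, 91, 86, 71, 114, 114, 113, 112, 114, 112, 207, 204, 207, 213, 43, 38, 76, 80, 93, 168, 203, 201, 203, 207]
280 [87, 92, 89, 78, 110, 116, 112, 112, 113, 109, 115, 207, 204, 207, 37, 39, 42, 80, 82, 42, 140, 205, 203, 210]
290 [87, 86, 78, 90, 109, 112, 109, 111, 108, 113, 112, 118, 211, 208, 38, 37, 38, 38, 78, 75, 52, 40, 204, 200]
300 [85, 88, 70, 105, 109, 111, 111, 110, 108, 109, 110, 112, 112, 100, 31, 32, 35, 35, 38, 75, 77, 68, 38, 133]
310 [86, 86, 70, 66, 70, 63, 63, 71, 29, 22, 27, 21, 26, 30, 30, 28, 30, 28, 36, 34, 75, 74, 72, 32]
320 [85, 84, 67, 66, 68, 63, 64, 54, 22, 30, 30, 26, 24, 24, 24, 27, 28, 25, 28, 33, 36, 92, 83, 33]
330 [83, 78, 64, 64, 67, 66, 63, 61, 17, 15, 17, 23, 23, 26, 24, 22, 20, 21, 24, 29, 25, 24, 32, 31]
340 [81, 66, 63, 66, 64, 64, 65, 64, 49, 29, 24, 21, 19, 18, 14, 18, 21, 21, 19, 25, 25, 19, 30, 20]
350 [81, 63, 62, 62, 60, 62, 66, 61, 62, 61, 61, 61, 63, 64, 63, 63, 108, 19, 25, 23, 17, 23, 24, 22]
360 [81, 62, 63, 63, 59, 62, 65, 61, 64, 62, 61, 63, 62, 61, 66, 62, 74, 21, 27, 24, 24, 22, 17, 19]
370 [70, 62, 64, 61, 61, 59, 62, 62, 63, 61, 59, 61, 61, 62, 61, 21, 22, 15, 25, 18, 20, 23, 26, 16]
380 [23, 25, 24, 22, 26, 20, 19, 47, 60, 64, 60, 61, 61, 63, 19, 26, 22, 16, 24, 21, 16, 19, 23, 18]
```

Run:
```python
from h import *
g=pickle.load(open("w.pkl","rb"));p=np.load("pose.npy")
for x in(-.022,-.01,0.0,.01):
    z=.14+(.035-x)*np.tan(.4);print(x,proj(g,m2w(p,[[x,.0405,z],[x,.0495,z]])).round(0).tolist())
gr=cv2.cvtColor(g["pixels"],cv2.COLOR_RGB2GRAY)
for r in range(220,330,10): print(r,gr[r,410:550:5].tolist())
```

```text
-0.022 [[442.0, 309.0], [422.0, 307.0]]
-0.01 [[444.0, 279.0], [423.0, 277.0]]
0.0 [[445.0, 254.0], [425.0, 252.0]]
0.01 [[447.0, 230.0], [427.0, 228.0]]
220 [210, 207, 211, 210, 207, 191, 81, 91, 93, 82, 201, 208, 135, 83, 84, 84, 82, 77, 80, 78, 81, 80, 82, 80, 80, 74, 80, 76]
230 [212, 210, 208, 215, 207, 151, 80, 91, 92, 87, 206, 210, 203, 201, 190, 80, 81, 82, 82, 81, 76, 81, 79, 79, 79, 78, 80, 80]
240 [209, 211, 210, 209, 213, 106, 83, 91, 90, 111, 211, 201, 203, 203, 203, 206, 204, 86, 83, 82, 84, 81, 77, 77, 79, 77, 81, 80]
250 [204, 211, 214, 206, 207, 77, 86, 98, 87, 144, 213, 203, 201, 205, 204, 210, 197, 206, 203, 90, 80, 83, 81, 81, 79, 77, 80, 79]
260 [210, 209, 210, 211, 203, 75, 85, 98, 90, 197, 203, 205, 203, 200, 205, 202, 201, 205, 199, 101, 148, 134, 78, 82, 79, 81, 83, 80]
270 [209, 210, 206, 44, 38, 77, 80, 81, 89, 205, 203, 202, 206, 203, 212, 196, 205, 204, 69, 145, 151, 145, 118, 114, 78, 82, 80, 81]
280 [204, 211, 183, 40, 39, 40, 76, 77, 79, 39, 140, 206, 202, 210, 203, 204, 204, 172, 130, 148, 149, 141, 117, 117, 115, 117, 109, 77]
290 [205, 207, 99, 30, 37, 34, 40, 54, 75, 74, 52, 41, 114, 212, 198, 205, 206, 67, 146, 150, 146, 116, 116, 114, 116, 171, 170, 174]
300 [114, 114, 40, 36, 32, 32, 31, 32, 34, 76, 77, 77, 38, 38, 205, 207, 115, 147, 150, 146, 124, 114, 114, 115, 168, 172, 173, 171]
310 [25, 24, 22, 26, 28, 29, 28, 31, 30, 30, 75, 72, 76, 37, 33, 98, 94, 148, 149, 147, 114, 114, 114, 117, 175, 173, 173, 171]
320 [28, 24, 30, 25, 27, 26, 24, 29, 23, 30, 36, 91, 88, 46, 31, 31, 31, 44, 101, 113, 112, 113, 117, 174, 171, 173, 172, 171]
```

The lever is up again (≈ 0). The rod lies about 3 mm further in than my frame says. At this y the tip sits on the knob/rod edge, and the thicker finger part 10 mm higher sits over the rod itself. Pressing straight down here, slowly and watching the force.

{"name": "apply_moves", "arguments": {
  "targets": [
    {"grip":85,"linear":[0,0.01,0.04],"spin":0},
    {"grip":85,"linear":[0,0,0.04],"spin":0},
    {"grip":85,"linear":[0,0,0.04],"spin":0},
    {"grip":85,"linear":[0,0,0.04],"spin":0},
    {"grip":85,"linear":[0,0,0.04],"spin":0},
    {"grip":85,"linear":[0,0,0.04],"spin":0},
    {"grip":85,"linear":[0,0,0.04],"spin":0},
    {"grip":85,"linear":[0,0,0],"spin":0}
  ]
}}

```text
time: 20.9
ee_pos: [0.6992, 0.0585, 0.1556]
tcp_rot: [[1.0, -0.031, -0.0], [-0.031, -1.0, 0.0], [-0.0, -0.0, -1.0]]
ft_force: [-1.3, 0.4, 1.9]
grip_width: 0.0847
finger_force: 1.0
```

```bash
python3 lev.py
```

```text
t 20.9 world [0.6992 0.0585 0.1556] mach [-0.013   0.0953] ang -1.6019 R2 [-0.  0. -1.] F [-1.3  0.4  1.9] vel 0.001
0 [392. 351.]; 0.1 [387. 345.]; 0.2 [384. 337.]; 0.3 [381. 328.]; 0.4 [378. 319.]; 0.5 [376. 310.]; 0.6 [374. 300.]; 0.7 [372. 289.]; 0.85 [371. 273.]; 
270 [70, 91, 93, 85, 82, 113, 121, 118, 121, 118, 136, 210, 205, 215, 42, 43, 80, 82, 89, 97, 88, 216, 209, 208]
280 [84, 93, 90, 70, 96, 109, 118, 116, 115, 117, 111, 203, 212, 213, 39, 41, 42, 77, 79, 45, 66, 208, 210, 210]
290 [87, 90, 89, 75, 111, 114, 119, 115, 116, 114, 117, 118, 213, 211, 40, 34, 33, 38, 80, 82, 55, 40, 205, 208]
300 [91, 90, 88, 83, 114, 115, 111, 116, 114, 111, 111, 112, 116, 192, 33, 33, 33, 37, 41, 77, 75, 72, 38, 135]
310 [89, 86, 80, 82, 112, 115, 111, 113, 110, 108, 114, 112, 112, 117, 29, 31, 30, 31, 37, 31, 76, 75, 75, 37]
320 [90, 88, 69, 71, 81, 96, 104, 107, 109, 46, 40, 43, 39, 39, 34, 25, 26, 33, 29, 26, 35, 92, 89, 38]
330 [89, 84, 66, 69, 67, 67, 67, 64, 20, 27, 17, 24, 24, 20, 22, 24, 24, 29, 29, 31, 40, 25, 26, 24]
340 [88, 88, 66, 64, 67, 70, 69, 59, 19, 23, 17, 23, 23, 21, 22, 24, 22, 25, 25, 43, 29, 25, 29, 30]
350 [85, 78, 65, 68, 66, 65, 68, 66, 14, 19, 21, 22, 20, 21, 19, 19, 19, 18, 25, 24, 27, 25, 25, 27]
360 [81, 65, 66, 64, 65, 62, 66, 67, 64, 65, 61, 56, 42, 34, 23, 26, 17, 24, 19, 17, 26, 24, 20, 20]
370 [84, 66, 62, 65, 65, 66, 63, 60, 62, 62, 63, 66, 64, 62, 64, 28, 18, 20, 21, 16, 26, 21, 17, 21]
380 [25, 29, 27, 24, 20, 23, 24, 48, 61, 59, 64, 62, 60, 60, 18, 20, 14, 18, 20, 19, 23, 22, 18, 25]
```

Contact is light (Fz ≈ 2 N) and the lever is at about 0.2 rad and following. Continuing.

{"name": "apply_moves", "arguments": {
  "targets": [
    {"grip":85,"linear":[0,0,0.03],"spin":0},
    {"grip":85,"linear":[0,0,0.03],"spin":0},
    {"grip":85,"linear":[0,0,0.03],"spin":0},
    {"grip":85,"linear":[0,0,0.03],"spin":0},
    {"grip":85,"linear":[0,0,0.03],"spin":0},
    {"grip":85,"linear":[0,0,0.03],"spin":0},
    {"grip":85,"linear":[0,0,0.03],"spin":0},
    {"grip":85,"linear":[0,0,0],"spin":0}
  ]
}}

```text
time: 21.95
ee_pos: [0.6993, 0.0584, 0.1429]
tcp_rot: [[1.0, -0.031, -0.0], [-0.031, -1.0, 0.0], [-0.0, -0.0, -1.0]]
ft_force: [-0.8, 0.6, 2.0]
grip_width: 0.0853
finger_force: 0.8
```

```bash
sed -i 's/^for r in range.*/for r in range(270,385,8): print(r,(gr[r,370:480:6]).tolist())/' lev.py; python3 lev.py
```

```text
t 21.95 world [0.6993 0.0584 0.1429] mach [-0.013   0.0952] ang -1.602 R2 [-0.  0. -1.] F [-0.8  0.6  2. ] vel 0.002
0 [399. 377.]; 0.1 [394. 368.]; 0.2 [389. 359.]; 0.3 [386. 348.]; 0.4 [383. 338.]; 0.5 [380. 327.]; 0.6 [378. 315.]; 0.7 [376. 304.]; 0.85 [374. 286.]; 
270 [112, 118, 125, 122, 124, 121, 215, 219, 210, 41, 39, 84, 82, 82, 90, 95, 98, 219, 211]
278 [116, 118, 122, 120, 119, 121, 120, 217, 216, 43, 41, 43, 83, 82, 51, 94, 200, 219, 212]
286 [117, 120, 119, 119, 119, 118, 118, 194, 216, 39, 36, 39, 54, 80, 77, 42, 71, 217, 215]
294 [118, 122, 117, 117, 119, 117, 119, 131, 200, 40, 39, 34, 38, 66, 80, 79, 36, 65, 212]
302 [114, 117, 118, 122, 120, 116, 118, 118, 194, 33, 34, 38, 34, 33, 79, 78, 80, 36, 59]
310 [116, 119, 115, 117, 117, 113, 119, 118, 133, 29, 37, 36, 33, 30, 37, 80, 77, 79, 37]
318 [114, 114, 114, 101, 114, 112, 115, 117, 115, 50, 32, 21, 34, 31, 28, 37, 95, 96, 54]
326 [118, 114, 35, 26, 24, 25, 27, 25, 25, 27, 26, 29, 29, 29, 29, 52, 93, 30, 31]
334 [68, 69, 13, 29, 28, 28, 28, 24, 26, 26, 27, 20, 24, 24, 23, 26, 30, 28, 29]
342 [68, 65, 15, 25, 25, 26, 25, 33, 21, 23, 25, 22, 24, 19, 29, 26, 23, 33, 26]
350 [68, 67, 51, 16, 23, 19, 22, 22, 25, 15, 27, 19, 21, 23, 19, 24, 28, 27, 22]
358 [67, 66, 67, 64, 66, 54, 40, 42, 42, 38, 39, 33, 18, 17, 20, 19, 26, 25, 27]
366 [65, 68, 69, 65, 66, 66, 41, 42, 39, 43, 44, 22, 25, 21, 19, 21, 22, 25, 23]
374 [60, 60, 66, 69, 63, 68, 63, 66, 65, 61, 21, 23, 26, 17, 23, 22, 21, 26, 21]
382 [26, 13, 43, 66, 68, 62, 66, 68, 68, 20, 19, 14, 24, 20, 26, 29, 20, 13, 23]
```

The lever is at about 0.4 rad with Fz ≈ 2 N. Continuing.

{"name": "apply_moves", "arguments": {
  "targets": [
    {"grip":85,"linear":[0,0,0.03],"spin":0},
    {"grip":85,"linear":[0,0,0.03],"spin":0},
    {"grip":85,"linear":[0,0,0.03],"spin":0},
    {"grip":85,"linear":[0,0,0.03],"spin":0},
    {"grip":85,"linear":[0,0,0.03],"spin":0},
    {"grip":85,"linear":[0,0,0.03],"spin":0},
    {"grip":85,"linear":[0,0,0.03],"spin":0},
    {"grip":85,"linear":[0,0,0],"spin":0}
  ]
}}

```text
time: 23.0
ee_pos: [0.6996, 0.0585, 0.1306]
tcp_rot: [[1.0, -0.031, 0.0], [-0.031, -1.0, 0.0], [0.0, -0.0, -1.0]]
ft_force: [1.3, 2.5, 2.6]
grip_width: 0.085
finger_force: 1.4
```

```bash
python3 lev.py
```

```text
t 23.0 world [0.6996 0.0585 0.1306] mach [-0.0127  0.0953] ang -1.602 R2 [ 0.  0. -1.] F [1.3 2.5 2.6] vel 0.004
0 [407. 408.]; 0.1 [401. 396.]; 0.2 [396. 384.]; 0.3 [392. 372.]; 0.4 [388. 359.]; 0.5 [385. 346.]; 0.6 [383. 333.]; 0.7 [381. 320.]; 0.85 [378. 300.]; 
270 [86, 122, 126, 128, 127, 127, 165, 218, 223, 41, 43, 84, 83, 79, 85, 93, 92, 215, 215]
278 [85, 125, 127, 124, 123, 122, 125, 217, 220, 42, 39, 46, 82, 82, 65, 92, 131, 217, 221]
286 [95, 121, 126, 123, 125, 123, 120, 174, 222, 41, 40, 41, 54, 83, 81, 43, 73, 212, 224]
294 [111, 120, 125, 124, 121, 123, 121, 123, 205, 35, 37, 40, 40, 73, 81, 82, 41, 70, 223]
302 [118, 121, 88, 65, 99, 105, 117, 122, 105, 31, 32, 37, 36, 36, 76, 84, 85, 39, 61]
310 [122, 119, 25, 30, 25, 25, 22, 31, 33, 35, 32, 30, 30, 37, 39, 79, 79, 79, 40]
318 [118, 121, 26, 25, 29, 23, 24, 26, 29, 27, 26, 29, 33, 32, 26, 37, 96, 99, 58]
326 [116, 121, 26, 30, 29, 22, 25, 27, 27, 32, 27, 29, 34, 23, 29, 52, 96, 32, 35]
334 [116, 120, 118, 112, 90, 78, 49, 36, 20, 23, 27, 18, 27, 28, 23, 28, 32, 27, 36]
342 [99, 107, 114, 114, 118, 35, 38, 37, 36, 38, 39, 26, 22, 23, 31, 23, 30, 31, 30]
350 [71, 69, 70, 68, 69, 35, 39, 37, 41, 33, 36, 38, 20, 26, 23, 22, 24, 27, 30]
358 [71, 71, 72, 67, 70, 53, 35, 38, 34, 36, 29, 33, 22, 24, 26, 26, 28, 20, 24]
366 [69, 69, 70, 69, 67, 65, 34, 35, 36, 39, 40, 23, 19, 22, 27, 22, 21, 20, 19]
374 [63, 61, 68, 69, 69, 66, 33, 46, 44, 44, 25, 23, 22, 20, 23, 17, 22, 20, 17]
382 [25, 21, 40, 69, 66, 67, 66, 43, 46, 19, 20, 28, 22, 26, 23, 29, 18, 15, 25]
```

The lever is at about 0.7 rad. Finer steps from here.

{"name": "apply_moves", "arguments": {
  "targets": [
    {"grip":85,"linear":[0,0,0.015],"spin":0},
    {"grip":85,"linear":[0,0,0.015],"spin":0},
    {"grip":85,"linear":[0,0,0.015],"spin":0},
    {"grip":85,"linear":[0,0,0.015],"spin":0},
    {"grip":85,"linear":[0,0,0.015],"spin":0},
    {"grip":85,"linear":[0,0,0],"spin":0},
    {"grip":85,"linear":[0,0,0],"spin":0},
    {"grip":85,"linear":[0,0,0],"spin":0}
  ]
}}

```text
time: 24.05
ee_pos: [0.6992, 0.0584, 0.126]
tcp_rot: [[1.0, -0.031, -0.0], [-0.031, -1.0, -0.0], [-0.0, 0.0, -1.0]]
ft_force: [0.0, 2.2, 1.9]
grip_width: 0.0847
finger_force: 1.4
```

```bash
python3 lev.py | head -12
```

```text
t 24.05 world [0.6992 0.0584 0.126 ] mach [-0.013   0.0951] ang -1.6021 R2 [-0. -0. -1.] F [0.  2.2 1.9] vel 0.002
0 [410. 420.]; 0.1 [404. 407.]; 0.2 [399. 394.]; 0.3 [394. 381.]; 0.4 [390. 367.]; 0.5 [387. 353.]; 0.6 [384. 340.]; 0.7 [382. 326.]; 0.85 [380. 305.]; 
270 [82, 116, 123, 129, 126, 127, 184, 221, 220, 38, 43, 82, 85, 80, 89, 87, 91, 201, 217]
278 [88, 121, 124, 128, 128, 128, 124, 218, 223, 44, 42, 42, 83, 83, 69, 91, 154, 221, 217]
286 [87, 124, 126, 126, 123, 122, 125, 124, 223, 40, 37, 37, 52, 84, 83, 42, 73, 220, 220]
294 [97, 121, 44, 34, 48, 63, 93, 102, 177, 38, 37, 39, 37, 70, 86, 81, 43, 65, 222]
302 [110, 118, 20, 32, 28, 31, 32, 27, 33, 34, 32, 35, 36, 34, 79, 81, 83, 42, 61]
310 [121, 120, 30, 27, 31, 31, 29, 29, 31, 32, 33, 36, 35, 30, 33, 82, 81, 83, 38]
318 [119, 122, 28, 31, 28, 27, 25, 27, 30, 28, 31, 26, 23, 31, 30, 34, 97, 100, 56]
326 [116, 120, 118, 120, 119, 115, 104, 87, 66, 43, 29, 29, 23, 27, 31, 56, 99, 36, 37]
334 [116, 122, 118, 120, 119, 115, 118, 121, 119, 119, 94, 24, 29, 23, 24, 33, 31, 33, 32]
342 [116, 120, 119, 119, 117, 53, 41, 39, 49, 62, 95, 22, 26, 22, 35, 26, 26, 31, 33]
```

{"name": "apply_moves", "arguments": {
  "targets": [
    {"grip":85,"linear":[0,0,0.012],"spin":0},
    {"grip":85,"linear":[0,0,0.012],"spin":0},
    {"grip":85,"linear":[0,0,0],"spin":0},
    {"grip":85,"linear":[0,0,0],"spin":0},
    {"grip":85,"linear":[0,0,0],"spin":0},
    {"grip":85,"linear":[0,0,0],"spin":0},
    {"grip":85,"linear":[0,0,0],"spin":0},
    {"grip":85,"linear":[0,0,0],"spin":0}
  ]
}}

```text
time: 25.1
ee_pos: [0.6995, 0.0585, 0.1251]
tcp_rot: [[1.0, -0.031, 0.001], [-0.031, -1.0, -0.0], [0.001, 0.0, -1.0]]
ft_force: [0.9, 0.7, 5.5]
grip_width: 0.085
finger_force: 2.6
```

The force is rising (5.5 N) at the lower stop. Releasing: a tiny lift, then sideways out, then up.

{"name": "apply_moves", "arguments": {
  "targets": [
    {"grip":85,"linear":[0,0,-0.03],"spin":0},
    {"grip":85,"linear":[0.03,-0.04,0],"spin":0},
    {"grip":85,"linear":[0,-0.08,0],"spin":0},
    {"grip":85,"linear":[0,-0.1,0],"spin":0},
    {"grip":85,"linear":[0,-0.1,0],"spin":0},
    {"grip":85,"linear":[0,0,0],"spin":0},
    {"grip":85,"linear":[0,0,0],"spin":0},
    {"grip":85,"linear":[0,0,0],"spin":0}
  ]
}}

```text
time: 26.1
ee_pos: [0.7018, 0.0772, 0.1265]
tcp_rot: [[0.999, -0.032, 0.0], [-0.032, -0.999, -0.0], [0.0, 0.0, -1.0]]
ft_force: [0.4, -0.8, 0.3]
grip_width: 0.0847
finger_force: 0.0
```

```bash
python3 lev.py
```

```text
t 26.1 world [0.7018 0.0772 0.1265] mach [-0.0129  0.1141] ang -1.6025 R2 [ 0. -0. -1.] F [ 0.4 -0.8  0.3] vel 0.004
0 [471. 423.]; 0.1 [461. 411.]; 0.2 [452. 397.]; 0.3 [445. 384.]; 0.4 [438. 370.]; 0.5 [433. 357.]; 0.6 [428. 343.]; 0.7 [424. 329.]; 0.85 [420. 308.]; 
270 [67, 85, 94, 88, 85, 86, 114, 115, 219, 35, 41, 78, 78, 211, 216, 210, 210, 214, 213]
278 [66, 89, 89, 87, 79, 85, 114, 117, 153, 35, 37, 37, 78, 77, 67, 211, 213, 212, 212]
286 [63, 86, 90, 86, 75, 94, 116, 119, 118, 35, 32, 35, 51, 79, 77, 41, 71, 207, 90]
294 [69, 90, 89, 84, 80, 110, 111, 118, 108, 31, 29, 39, 37, 70, 78, 78, 39, 44, 70]
302 [82, 91, 90, 84, 85, 116, 112, 117, 47, 32, 32, 36, 32, 35, 72, 77, 76, 38, 39]
310 [88, 89, 86, 73, 85, 114, 115, 115, 28, 26, 29, 32, 26, 31, 34, 75, 77, 76, 41]
318 [84, 92, 87, 74, 96, 108, 116, 114, 76, 28, 26, 27, 35, 31, 30, 36, 91, 92, 48]
326 [86, 89, 85, 80, 110, 111, 113, 114, 113, 113, 20, 29, 25, 31, 31, 44, 90, 30, 32]
334 [87, 85, 83, 79, 111, 110, 111, 109, 113, 112, 82, 21, 22, 28, 29, 23, 28, 21, 32]
342 [88, 84, 68, 81, 108, 112, 111, 115, 110, 109, 66, 22, 24, 21, 25, 22, 26, 25, 28]
350 [89, 85, 70, 69, 69, 68, 67, 75, 81, 78, 38, 35, 21, 26, 25, 20, 28, 23, 26]
358 [84, 83, 69, 67, 65, 65, 65, 62, 62, 62, 31, 38, 19, 27, 24, 24, 24, 27, 14]
366 [83, 78, 65, 61, 65, 62, 70, 63, 66, 65, 40, 24, 18, 25, 17, 19, 21, 25, 25]
374 [72, 59, 65, 65, 61, 63, 66, 66, 65, 64, 24, 22, 21, 23, 18, 24, 21, 13, 20]
382 [23, 23, 36, 64, 62, 62, 66, 64, 63, 24, 16, 17, 23, 24, 20, 28, 23, 26, 25]
```

The lever stays down (knob end at row ≈ 309, about 0.84 rad). Moving clear.

{"name": "apply_moves", "arguments": {
  "targets": [
    {"grip":85,"linear":[0,-0.15,0],"spin":0},
    {"grip":85,"linear":[0,-0.15,0],"spin":0},
    {"grip":85,"linear":[0,-0.05,-0.1],"spin":0},
    {"grip":85,"linear":[0,0,-0.4],"spin":0},
    {"grip":85,"linear":[0,0,-0.8],"spin":0},
    {"grip":85,"linear":[0,0,-0.8],"spin":0},
    {"grip":85,"linear":[0,-0.2,-0.8],"spin":0},
    {"grip":85,"linear":[0,0,0],"spin":0}
  ]
}}

```text
time: 27.15
ee_pos: [0.7038, 0.1131, 0.3061]
tcp_rot: [[1.0, -0.029, 0.007], [-0.029, -1.0, 0.003], [0.007, -0.003, -1.0]]
ft_force: [-0.5, 1.1, -0.4]
grip_width: 0.0853
finger_force: 0.0
```

Run:
```python
from h import *
from cell import manip
state()
p=np.load("pose.npy");g=manip.grab_frame("wrist");t=manip.grab_frame("top")
gr=cv2.cvtColor(g["pixels"],cv2.COLOR_RGB2GRAY)
for a in(0,.4,.7,.85):
    ph=.4-a;k=[[.035-.07*np.cos(ph),.065,.14+.07*np.sin(ph)],[.035-.07*np.cos(ph),.025,.14+.07*np.sin(ph)]];print(a,proj(g,m2w(p,k)).round(0).tolist())
u,v=proj(g,m2w(p,[[-.028,.045,.11]]))[0].astype(int)
for r in range(v-50,v+51,6): print(r,gr[r,u-40:min(u+60,640):5].tolist() if 0<=r<400 else "")
# bed: handle position in the top image, and bystanders against the start
f=pickle.load(open("f0.pkl","rb"))["top"];h=pickle.load(open("f1.pkl","rb"))["top"]
d=lambda a,b,s:int(np.abs(a["pixels"][s].astype(int)-b["pixels"][s]).mean())
print("pot/cup/box diff",d(f,t,np.s_[130:168,258:294]),d(f,t,np.s_[198:235,236:272]),d(f,t,np.s_[185:238,398:452]),"handle diff",d(h,t,np.s_[196:210,320:352]))
```

```text
t 27.15 world [0.7038 0.1131 0.3061] mach [-0.0157  0.15  ] ang -1.6002 R2 [ 0.007  0.003 -1.   ] F [-0.5  1.1 -0.4] vel 0.083
0 [[423.0, 222.0], [472.0, 227.0]]
0.4 [[413.0, 217.0], [458.0, 221.0]]
0.7 [[408.0, 206.0], [450.0, 210.0]]
0.85 [[406.0, 199.0], [447.0, 203.0]]
151 [55, 66, 74, 71, 68, 96, 94, 89, 92, 145, 140, 110, 84, 45, 54, 51, 41, 42, 33, 43]
157 [76, 78, 74, 65, 72, 93, 79, 91, 93, 94, 91, 96, 67, 115, 95, 45, 42, 40, 38, 70]
163 [55, 114, 110, 70, 90, 97, 71, 93, 96, 93, 94, 92, 97, 118, 84, 67, 70, 68, 64, 62]
169 [52, 74, 71, 64, 95, 102, 98, 187, 185, 144, 146, 68, 114, 88, 87, 82, 88, 70, 66, 68]
175 [79, 109, 105, 68, 93, 98, 96, 96, 178, 183, 167, 99, 117, 159, 157, 156, 170, 172, 174, 92]
181 [119, 135, 128, 82, 181, 185, 184, 183, 176, 184, 62, 66, 164, 179, 180, 178, 178, 173, 172, 173]
187 [130, 137, 114, 125, 188, 184, 182, 184, 180, 165, 67, 67, 183, 178, 180, 172, 182, 171, 174, 175]
193 [134, 131, 78, 166, 155, 71, 101, 142, 155, 69, 71, 172, 180, 175, 180, 175, 181, 174, 171, 176]
199 [133, 131, 65, 182, 43, 38, 37, 37, 37, 87, 108, 37, 34, 183, 177,
[... 164 characters left out ...]
 178, 181, 180, 171, 174, 185, 173, 183, 172, 174, 178, 173]
217 [139, 97, 148, 185, 182, 181, 181, 182, 180, 181, 181, 176, 179, 183, 178, 174, 174, 175, 181, 167]
223 [123, 62, 179, 184, 181, 180, 176, 183, 181, 185, 181, 177, 182, 176, 181, 176, 174, 174, 177, 177]
229 [70, 68, 178, 184, 181, 181, 178, 181, 183, 185, 181, 177, 182, 173, 181, 179, 175, 178, 167, 177]
235 [70, 79, 176, 181, 180, 152, 148, 149, 175, 178, 177, 181, 184, 174, 181, 175, 180, 181, 170, 177]
241 [67, 85, 181, 181, 181, 90, 67, 77, 89, 92, 93, 91, 96, 97, 94, 177, 179, 181, 174, 176]
247 [54, 59, 90, 103, 117, 114, 37, 38, 35, 40, 37, 40, 38, 39, 38, 72, 176, 173, 181, 148]
pot/cup/box diff 35 20 22 handle diff 43
```

The knob is at rows 195–209, which matches 0.85 rad, and the arm is clear. Handing in.

```bash
python3 -c "
from cell import manip
print(manip.sign_off())"
```

```text
the job is handed in; nothing more can be done
None
```

I pushed the bed in until it hit a hard stop, then pressed the lever to its lower stop at about 0.85 rad and let go. The arm is clear and the job is handed in at about 27 s. No result came back, and I judged the bed fully in from the roughly 60 N resistance and the tile sitting under the stylus, not from a joint reading.

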